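# Check the hinges of the kitchen tins and reject the stiff one

## Task

One of the three blue-lidded tins has a stiff hinge: find it by trying the lids from under their tabs. Leave the two free-swinging tins where they stand with their lids swung right over, past upright; a stiff lid jams before it is upright, so do not force it, push it fully shut again and set that tin down flat in the middle of the red reject tray. Do not tip a tin up or disturb the other things on the counter.

Things in the scene. Friction and masses are not known exactly. Their poses are not given: they have to be found in the camera images.
- tin_a: hinged steel tin with a blue lid (white panel on top), 140 long (x) x 56 wide (y) x 50 tall (44 body + 6 lid), about 0.75 kg, loose. Origin: centre of its underside; +x points from the tab end (facing left, +y, give or take 15 degrees) to the hinge end, z up. The three tins look alike; any may be the stiff one. May be gripped across its 56 mm width. Empty, walls 4 mm
- lid_a (a joint): lid angle of tin_a (rad): 0 shut, grows as the tab end rises. Hinge line: the tin's y, at x = +70, z = 44 mm in its frame (level with the lid's underside). Free lid: about 0.5 N up at the tab, falls shut if let go below 1.5, rests at its 1.9 stop once past upright. Stiff lid: about 2.3 N up, stays at any angle, jams at 0.9 (pushing on tips the tin), about 1.5 N down at the tab shuts it
- tab_a (a point): outer edge, middle, of the brass tab of tin_a, on its underside: 24 mm beyond the tin's end (x = -94, z = 44 mm in the tin's frame when shut). The tab is 44 wide, 6 thick, with free space below it down to the counter, so that a fingertip can get under; it moves with the lid
- tin_b: a second tin, the same as tin_a in all but place
- lid_b (a joint): lid angle of tin_b, as for lid_a
- tab_b (a point): tab edge of tin_b, as tab_a
- tin_c: a third tin, the same as tin_a in all but place
- lid_c (a joint): lid angle of tin_c, as for lid_a
- tab_c (a point): tab edge of tin_c, as tab_a
- tray: reject tray: flat red plastic tray, fixed, 220 (its x) x 130 (y), rim 16 high, walls and floor 4 thick. Origin: centre of its underside
- ramekin: bystander: white ceramic ramekin, 84 diameter, 45 tall; origin centre of underside
- fork: bystander: steel fork, 190 long along its x, 26 wide, 5 thick; origin near mid-length, underside
- jar: bystander: amber glass jar, 70 diameter, 100 tall; origin centre of underside
- mug: bystander: blue mug, 80 diameter, 90 tall; origin centre of underside

How it is judged:
At the end, for the whole second after the job is handed in: Two free tins upright, within 60 mm of their starts, lids past 1.55 rad (about upright or beyond); the stiff tin, lid shut (under 0.1 rad), flat on the tray floor, its centre within 45 mm of the tray's centre along each side; all level within 0.07 rad and at rest (angle between each of tin_a, tin_b, tin_c's own z axis and vertical below 0.07 rad and linear speed of each of tin_a, tin_b, tin_c below 0.02 m/s and ((value of joint lid_a below 0.1 rad and x of tin_a in the frame of tray between -0.045 and 0.045 m and y of tin_a in the frame of tray between -0.045 and 0.045 m and z of tin_a in the frame of tray below 0.009 m and value of joint each of lid_b, lid_c above 1.55 rad and distance of each of tin_b, tin_c from where it was at the start of the episode below 0.06 m) or (value of joint lid_b below 0.1 rad and x of tin_b in the frame of tray between -0.045 and 0.045 m and y of tin_b in the frame of tray between -0.045 and 0.045 m and z of tin_b in the frame of tray below 0.009 m and value of joint each of lid_a, lid_c above 1.55 rad and distance of each of tin_a, tin_c from where it was at the start of the episode below 0.06 m) or (value of joint lid_c below 0.1 rad and x of tin_c in the frame of tray between -0.045 and 0.045 m and y of tin_c in the frame of tray between -0.045 and 0.045 m and z of tin_c in the frame of tray below 0.009 m and value of joint each of lid_a, lid_b above 1.55 rad and distance of each of tin_a, tin_b from where it was at the start of the episode below 0.06 m))); the robot touches nothing.
It fails at once if a tin tipped up by more than about 20 degrees, as by forcing its lid (angle between any of tin_a, tin_b, tin_c's own z axis and vertical above 0.35 rad).
It fails at once if another thing on the counter pushed more than 30 mm (distance of any of ramekin, fork, jar, mug from where it was at the start of the episode above 0.03 m).
It also fails if it takes over 72 s, if anything falls off the work surface, if the arm or the gripper's body presses on something with over 40 N, if the wrist force passes 120 N, or if a joint passes its speed limit or range.

## Robot

A 7-joint arm with a two-finger parallel gripper is mounted at the origin on the work surface. World frame = base frame: x ahead of the robot, y to its left, z up, the work surface at z = 0. Lengths are in m, angles in rad, forces in N, time in s.
With the tool pointing down it reaches from about 0.425 to 0.95 m from the base axis. Payload 4.7 kg.
Tool frame: the origin (TCP) lies between the finger pads; the fingertips stand 25 mm ahead of it and the grasp point (between the pads) lies 6 mm ahead of it; z points along the fingers, y is the line along which they close (so a half turn about z gives the same grasp; the last joint's range is limited). The gripper opens to 85 mm and grips with 20 to 120 N. Pads are 22 mm wide; open, the fingers measure 114 mm over their backs; the gripper's body (76 mm by 85 mm) begins 54 mm behind the grasp point. The pads swing forward as they close: fully open they stand 13 mm farther back than shut.
Start: joints at [1.132, 0.469, -0.049, 1.532, 0.024, 1.141, -0.082], TCP at [0.269, -0.619, 0.256] pointing down, gripper open.
Joint ranges: [-2.59, 2.59], [-0.33, 1.99], [-1.39, 1.29], [0.1, 2.45], [-1.04, 4.18], [0.21, 1.99], [-2.66, 2.66]. Speed limits (rad/s): [2.57, 2.57, 3.14, 3.14, 3.14, 3.14, 3.14].

## Interface

Orientations are given as a 3x3 rotation matrix whose columns are the frame's x, y, z axes.
In Python, from rig import * gives the robot as it stands. Calls block until the motion is done:
- movep(position, orientation): joint-space move of the TCP to a pose.
- move_l(position, attitude=None, feed=0.15, until_force=None): straight line of the TCP; attitude=None keeps the orientation; feed is the mean speed in m/s. With until_force (N) it stops when the force on the tool has changed by that much, and returns True; else False.
- move_joints(angles): joint-space move.
- command_gripper(opening, newtons=None): finger opening in m; newtons is the grip in N (None keeps the last); returns when the fingers have stopped.
- sleep(seconds).
- inverse_kinematics(position, orientation): joint angles nearest the present ones, or None.
- sense(): the state.
- camera(name): name is "side" or "top" or "wrist"; returns (picture, depth): 480x640x3 uint8, red, green, blue; 480x640 float32, m along the optical axis (not along the pixel's ray), 0 where there is no reading.
- camera_params(name): a dict with "K" (3x3 intrinsics, pixels), "position" and "rotation" of the camera in the world; the wrist camera has in their place "tool_from_camera" (4x4, takes a point from camera to tool coordinates, whose origin is the TCP and whose axes are the flange's). Camera axes: x right, y down, z forward; pixel columns grow to the right and rows downward; lengths in m; the calibration is good to about 2 mm. A picture is of the moment at which its call begins: read the wrist's pose just before it. camera_params takes no time and is no camera call.
A pose or a line that the arm cannot do raises Unreachable and nothing moves.
- finish_job(): hands the job in; it is judged then, once.
The state is a dict: "time_s": time; "joint_pos": joint angles; "qd": joint speeds; "joint_efforts": joint torques, N m; "position": TCP position; "tcp_rot": TCP orientation; "wrist_force": force on the tool from outside, world axes, zero at the start; "ft_torque": the same for the moment, N m; "finger_gap": finger opening in m; "gripper_force": force on a finger pad.
Only numpy, scipy, OpenCV 4.12 (cv2) and the standard library are available. Lean on these libraries where they do the work, as an engineer would, in place of code of your own. Each camera call takes 0.05 s, during which the arm holds its last target. There are 200 camera calls.

## Working session

There is one attempt and no reset: what is moved stays moved. The work goes in short steps, each a Python script; the robot and the scene stay as the last script left them, time stands still between calls to the robot, and variables do not carry over. Pictures are saved under pics/ and viewed, at most 10 in all, crops included, and the job is handed in when it is done.

```bash
mkdir -p pics
python3 - <<'E'
from rig import *
import cv2,numpy as np
s=sense();print(s['time_s'],s['position'],s['tcp_rot'],s['finger_gap'])
for n in("top","side"):
    p,d=camera(n);cv2.imwrite(f"pics/{n}0.png",p[:,:,::-1]);np.save(f"{n}_d.npy",d);np.save(f"{n}_p.npy",p)
    c=camera_params(n);print(n,c)
print(camera_params("wrist"))
E
```

```text
0.0 [ 0.26875008 -0.61861607  0.25525419] [[ 9.17184936e-01  3.98460944e-01 -8.18342939e-04]
 [ 3.98461782e-01 -9.17183199e-01  1.78559334e-03]
 [-3.90811885e-05 -1.96379770e-03 -9.99998071e-01]] 0.08550682176813
top {'K': array([[533.26111548,   0.        , 318.9044552 ],
       [  0.        , 533.26111548, 237.31890634],
       [  0.        ,   0.        ,   1.        ]]), 'position': array([0.42047621, 0.0258959 , 0.95720958]), 'rotation': array([[-1.65201403e-01, -9.63987111e-01,  2.08416281e-01],
       [-9.86259400e-01,  1.61673040e-01, -3.39738810e-02],
       [-9.44910207e-04, -2.11165049e-01, -9.77449963e-01]])}
side {'K': array([[606.52038547,   0.        , 323.66795995],
       [  0.        , 606.52038547, 238.53882417],
       [  0.        ,   0.        ,   1.        ]]), 'position': array([0.19493217, 0.56624314, 0.87913932]), 'rotation': array([[-0.81717699, -0.43869019,  0.37386186],
       [-0.57629469,  0.63345377, -0.51635332],
       [-0.01030507, -0.63740666, -0.77045867]])}
{'K': array([[364.54480349,   0.        , 323.22637418],
       [  0.        , 364.54480349, 234.02000515],
       [  0.        ,   0.        ,   1.        ]]), 'tool_from_camera': array([[-5.71100665e-06, -9.50934307e-01, -3.09392864e-01,
         7.82459371e-02],
       [ 9.99999875e-01, -1.59969931e-04,  4.73216761e-04,
        -7.26125009e-05],
       [-4.99491608e-04, -3.09392823e-01,  9.50934189e-01,
        -1.17832952e-01],
       [ 0.00000000e+00,  0.00000000e+00,  0.00000000e+00,
         1.00000000e+00]])}
```

View pics/top0.png

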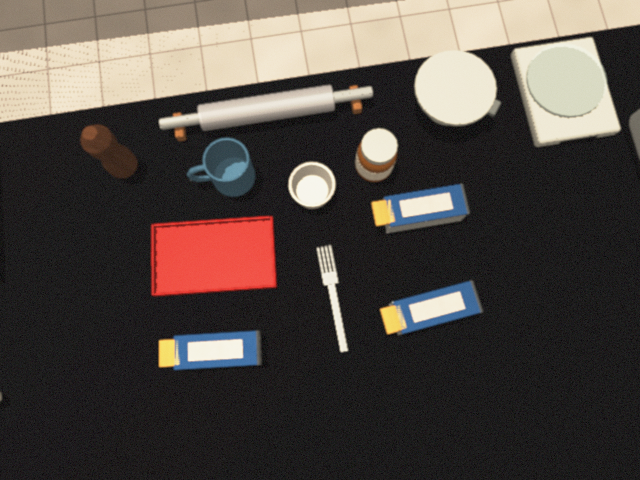

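View pics/side0.png

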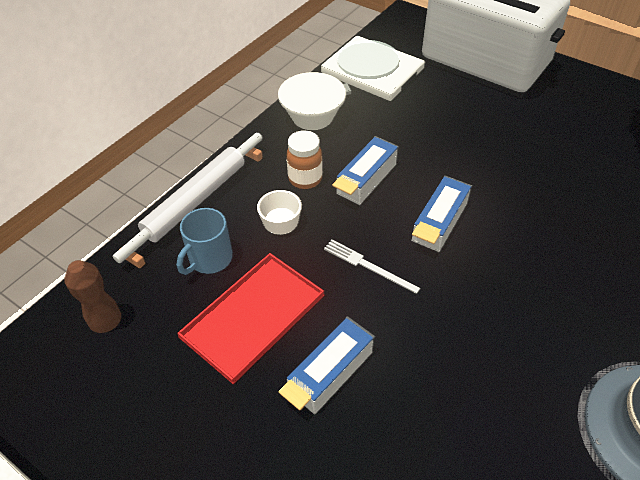

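The top view shows three tins: tabs at about (168,353), (391,319) and (382,212). The red tray is at (213,255), the fork at (335,300), the jar at (377,155), the ramekin at (312,186) and the mug at (230,167). All the tabs face left (+y). Next I'll fit the poses and check reach for a tilted fingertip.

```bash
cat > h.py <<'E'
from rig import *
import cv2,numpy as np,json
def cloud(n,d):
    c=camera_params(n);K=c["K"];v,u=np.indices(d.shape)
    P=np.stack([(u-K[0,2])/K[0,0]*d,(v-K[1,2])/K[1,1]*d,d],-1)
    return P@c["rotation"].T+c["position"]
def dirs(yaw,tilt):
    "tool z along tin +x (yaw) tilted down by tilt, tool x up, y sideways"
    e=np.array([np.cos(yaw),np.sin(yaw),0]);k=np.array([0,0,1.])
    z=e*np.cos(tilt)-k*np.sin(tilt);x=e*np.sin(tilt)+k*np.cos(tilt)
    return np.column_stack([x,np.cross(z,x),z])
def W(t,x,z,y=0.):
    "tin frame -> world"
    a=t["yaw"];return np.array([t["x"]+x*np.cos(a)-y*np.sin(a),t["y"]+x*np.sin(a)+y*np.cos(a),z])
E
cat > m.py <<'E'
from h import *
out={}
for n in("top","side"):
    p=np.load(n+"_p.npy");d=np.load(n+"_d.npy");P=cloud(n,d);h=cv2.cvtColor(p,cv2.COLOR_RGB2HSV)
    H,S,V=[h[...,i].astype(int) for i in range(3)];ok=d>0
    blue=ok&(H>100)&(H<125)&(S>150)&(abs(P[...,2]-.05)<.008)
    yel=ok&(H>15)&(H<32)&(S>120)&(V>120)&(abs(P[...,2]-.05)<.012)
    N,L,st,_=cv2.connectedComponentsWithStats(blue.astype('uint8'))
    Ny,Ly,sty,_=cv2.connectedComponentsWithStats(yel.astype('uint8'))
    T=[P[Ly==i] for i in range(1,Ny) if sty[i,4]>60]
    for i in range(1,N):
        if st[i,4]<300: continue
        q=P[L==i];(c,wh,a)=cv2.minAreaRect((q[:,:2]*1000).astype('float32'));c=np.array(c)/1000
        t=min(T,key=lambda t:np.hypot(*(t[:,:2].mean(0)-c)));tc=t.mean(0)
        b=cv2.boxPoints((c,wh,a));e=[b[1]-b[0],b[2]-b[1]];e=max(e,key=np.linalg.norm);yaw=np.arctan2(e[1],e[0])
        if e@(c-tc[:2])<0: yaw+=np.pi
        yaw=(yaw+np.pi)%(2*np.pi)-np.pi
        print(n,c.round(4),np.round(wh,1),'yaw',round(np.degrees(yaw),1),'z',np.median(q[:,2]).round(4),'tab',tc.round(4),'dist',np.hypot(*(tc[:2]-c)).round(3))
        out.setdefault(n,[]).append(dict(x=float(c[0]),y=float(c[1]),yaw=float(yaw)))
    red=ok&((H<6)|(H>174))&(S>170)&(P[...,2]<.03)&(P[...,2]>-.01)
    N,L,st,_=cv2.connectedComponentsWithStats(red.astype('uint8'));i=1+st[1:,4].argmax();q=P[L==i]
    print(n,'tray',cv2.minAreaRect((q[:,:2]*1000).astype('float32')),np.median(q[:,2]))
json.dump(out["top"],open("tins.json","w"))
for t in out["top"]:
  for tilt in(25,35,45):
    R=dirs(t["yaw"],np.radians(tilt));r=[]
    for th in(-.15,.3,.6,1.0,1.4,1.7):
        tip=W(t,.07-.15*np.cos(th),.044+.15*np.sin(th)-.012)
        r.append(inverse_kinematics(tip-R[:,2]*.025,R) is not None)
    print(tilt,r)
E
python3 m.py
```

```text
top [0.4532 0.1989] [136.9  54.8] yaw -96.2 z 0.0486 tab [0.4621 0.278  0.0488] dist 0.08
top tray ((624.7346801757812, 189.29656982421875), (230.57981872558594, 138.35397338867188), 84.64102172851562) 0.003001638624418601
side tray ((626.817626953125, 181.524169921875), (230.1788330078125, 143.7159423828125), 84.59998321533203) 0.004832417394462163
25 [True, True, True, True, True, True]
35 [True, True, True, True, True, True]
45 [True, True, True, True, True, True]
```

```bash
sed -i 's/(S>150)&(abs(P\[...,2\]-.05)<.008)/(S>110)\&(V>60)\&(abs(P[...,2]-.05)<.014)/; s/(H>100)&(H<125)/(H>98)\&(H<128)/; s/st\[i,4\]<300/st[i,4]<250/; s/abs(P\[...,2\]-.05)<.012/abs(P[...,2]-.05)<.02/' m.py
python3 m.py
python3 - <<'E'
from h import *
for n,pts in(("top",[(460,192),(470,295),(190,340)]),("side",[(395,155),(462,190),(360,340)])):
    p=np.load(n+"_p.npy");P=cloud(n,np.load(n+"_d.npy"))
    for u,v in pts: print(n,cv2.cvtColor(p[v:v+1,u:u+1],cv2.COLOR_RGB2HSV)[0,0],P[v,u].round(3))
E
```

```text
top [ 0.6413 -0.2007] [ 56.4 137.9] yaw -89.3 z 0.0487 tab [ 0.64   -0.1199  0.0485] dist 0.081
top [ 0.4627 -0.1821] [ 56.1 137.1] yaw -84.5 z 0.0487 tab [ 0.4548 -0.1011  0.0486] dist 0.081
top [0.4537 0.1981] [138.4  56. ] yaw -96.2 z 0.0486 tab [0.4621 0.278  0.0488] dist 0.08
top tray ((624.7346801757812, 189.29656982421875), (230.57981872558594, 138.35397338867188), 84.64102172851562) 0.003001638624418601
top [106 147 154] [ 0.654 -0.266  0.048]
top [107 148 152] [ 0.472 -0.242  0.051]
top [106 148 167] [0.476 0.236 0.05 ]
side [ 25  25 135] [ 0.615 -0.267  0.031]
side [107 141 179] [ 0.451 -0.237  0.049]
side [107 142 185] [0.432 0.147 0.052]Traceback (most recent call last):
  File "m.py", line 14, in <module>
    t=min(T,key=lambda t:np.hypot(*(t[:,:2].mean(0)-c)));tc=t.mean(0)
ValueError: min() iterable argument is empty
```

Lid sizes (138x56) and heights check out, and so does the tab distance (81 against 82 expected). I'll probe the far right tin first.

```bash
cat >> h.py <<'E'
TINS=dict(a=dict(x=.6413,y=-.2007,yaw=np.radians(-89.3)),b=dict(x=.4627,y=-.1821,yaw=np.radians(-84.5)),c=dict(x=.4537,y=.1981,yaw=np.radians(-96.2)))
TRAY=np.array([.6255,.186]);TILT=np.radians(30)
def tip(t,x,z): return W(t,x,z)-dirs(t["yaw"],TILT)[:,2]*.025
def lidp(t,th,r=.151,o=.021):
    c,s=np.cos(th),np.sin(th);return tip(t,.07-r*c-o*s,.044+r*s-o*c)
def say(l,f0=0): s=sense();print(l,round(s["time_s"],2),'F',(s["wrist_force"]-f0).round(2));return s["wrist_force"]
def probe(t,th=.5):
    R=dirs(t["yaw"],TILT)
    movep(tip(t,-.15,.20),R)
    move_l(tip(t,-.13,.023),feed=.2);sleep(.2);f0=say('clear')
    if move_l(tip(t,-.081,.023),feed=.08,until_force=6): say('BLOCKED',f0);return None
    for a in np.arange(.25,th+.01,.25): move_l(lidp(t,a),feed=.08);sleep(.15);f=say(f'th{a:.2f}',f0)
    return f-f0
def over(t,th=.5):
    for a in np.linspace(th,1.85,6)[1:]: move_l(lidp(t,a),feed=.15)
    move_l(lidp(t,1.85)+np.array([0,0,.0])-.12*dirs(t["yaw"],0)[:,2],feed=.3)
E
python3 - <<'E'
from h import *
command_gripper(0.0)
t=TINS["a"]
p=sense()["position"]
say('start')
movep(tip(t,-.17,.32),dirs(t["yaw"],TILT))
say('hi')
print(probe(t))
p,d=camera("side");cv2.imwrite("pics/s1.png",p[:,:,::-1])
E
```

```text
start 0.87 F [-0.5   0.01 -0.42]
hi 3.39 F [0.53 0.47 0.13]
clear 5.19 F [-6.36  1.85 13.58]
BLOCKED 5.53 F [  6.61  -2.58 -12.59]
None
```

View pics/s1.png

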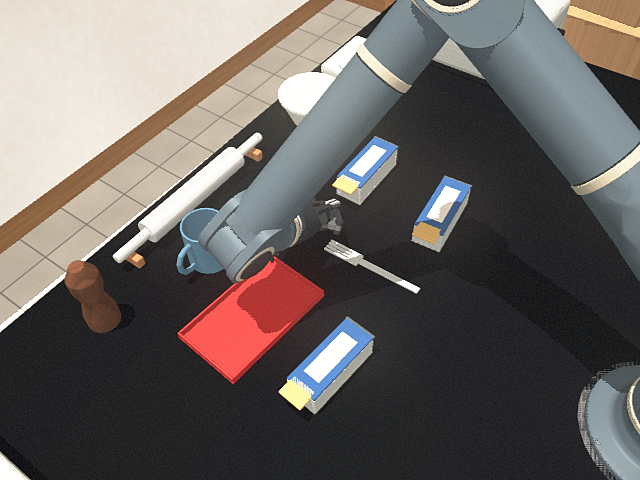

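The force rose before reaching the tab. The wrist, at about (270,240), is over the ramekin's spot, so the gripper probably sat on the ramekin. I'll back straight up and check it.

Run:
```python
from h import *
q=sense()["position"];move_l(q+[0,0,.25],feed=.25);say('up')
movep(tip(TINS["b"],-.17,.4),dirs(TINS["b"]["yaw"],TILT))
d0=np.load("top_d.npy");p0=np.load("top_p.npy");p,d=camera("top");cv2.imwrite("pics/t2.png",p[:,:,::-1])
def ram(p,d):
    P=cloud("top",d);m=(p.min(-1)>110)&(d>0)&(P[...,2]>.036)&(P[...,2]<.055)&(P[...,0]>.55)&(P[...,1]>-.06)&(P[...,1]<.12)
    q=P[m];return cv2.minEnclosingCircle((q[:,:2]*1000).astype('float32')),len(q)
print(ram(p0,d0),ram(p,d))
s=camera("side")[0];s0=np.load("side_p.npy")
cv2.imwrite("pics/c2.png",np.hstack([s0[110:310,150:450],s[110:310,150:450]])[:,:,::-1]);print(sense()["time_s"])
```

```text
up 6.73 F [-0.35  0.63 -0.21]
(((797.7972412109375, 30.093454360961914), 133.55120849609375), 1980) (((798.4506225585938, 29.71875762939453), 132.9833221435547), 1988)
7.7917
```

View pics/c2.png

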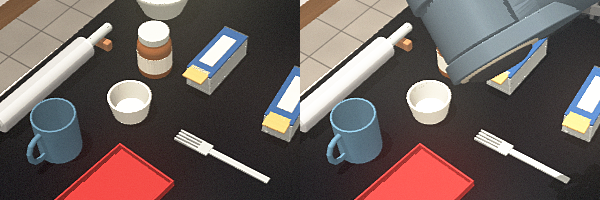

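View pics/t2.png

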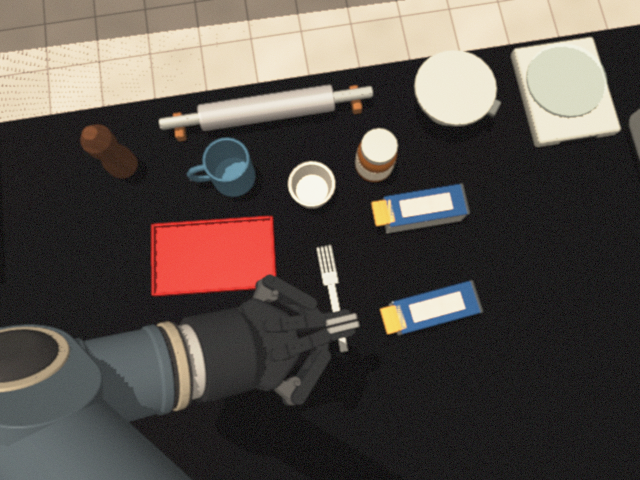

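Nothing moved: the ramekin is still at (312,186), and so is everything else in view. I'll go in again with the tool swivelled 40° so its tail lies on the robot side, and stop on any early contact.

```bash
cat >> h.py <<'E'
TILT=np.radians(35)
TINS["a"]["phi"]=np.radians(40)
def RT(t): return dirs(t["yaw"]+t.get("phi",0),TILT)
def tip(t,x,z): return W(t,x,z)-RT(t)[:,2]*.025
def lidr(t,th): return np.interp(th,[0,.25,.5],[.160 if t.get("phi") else .152,.151,.146])
def lidp(t,th,o=.022):
    c,s=np.cos(th),np.sin(th);r=lidr(t,th);return tip(t,.07-r*c-o*s,.044+r*s-o*c)
def probe(t,th=.5):
    R=RT(t);movep(tip(t,-.15,.20),R);sleep(.2);f0=say('hover')
    p0=tip(t,.07-lidr(t,0)-.045,.022)
    if move_l(p0,feed=.15,until_force=4): f=say('HIT down',f0);move_l(tip(t,-.15,.2),feed=.2);return None
    sleep(.1);f0=say('clear',0)
    if move_l(lidp(t,0),feed=.08,until_force=4): say('BLOCKED',f0);return None
    for a in np.arange(.25,th+.01,.25): move_l(lidp(t,a),feed=.08);sleep(.15);f=say(f'th{a:.2f}',f0)
    return f-f0
def over(t,th=.5):
    for a in np.linspace(th,1.85,6)[1:]: move_l(lidp(t,a),feed=.15)
    say('over');e=RT(t)[:,2]*[1,1,0];move_l(lidp(t,1.85)-.13*e/np.linalg.norm(e),feed=.3)
E
python3 - <<'E'
from h import *
t=TINS["a"];print(probe(t))
p,d=camera("side");cv2.imwrite("pics/s3.png",p[:,:,::-1])
E
```

```text
hover 9.06 F [-0.38  0.15  0.34]
clear 10.5 F [ 0.41  0.09 -0.08]
th0.25 11.99 F [ 0.28  0.15 -0.12]
th0.50 12.76 F [0.04 0.88 0.27]
[0.04292313 0.88486217 0.2660049 ]
```

View pics/s3.png

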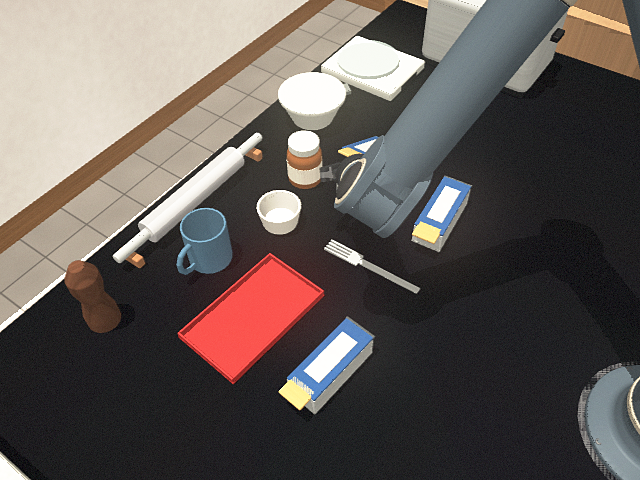

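The tab of tin a has risen from (346,186) to (347,152) under a very small force, so it looks free. I'll go on with an averaged force reading, guarded against a jam.

```bash
cat >> h.py <<'E'
def F(n=12):
    a=[]
    for _ in range(n): a.append(sense()["wrist_force"]);sleep(.02)
    return np.mean(a,0)
def over(t,th=.5):
    for a in np.linspace(th,1.85,6)[1:]:
        if move_l(lidp(t,a),feed=.12,until_force=2.6): say(f'JAM before {a:.2f}');return False
    say('over');e=RT(t)[:,2]*[1,1,0];move_l(lidp(t,1.85)-.10*e/np.linalg.norm(e),feed=.3);return True
E
python3 - <<'E'
from h import *
t=TINS["a"];print('mean',F().round(2))
move_l(lidp(t,.7),feed=.08);f=F();print('.7',f.round(2))
if abs(f[2])<1.3: print(over(t,.7))
p,d=camera("side");cv2.imwrite("pics/s4.png",p[:,:,::-1])
E
```

```text
mean [ 0.22 -0.04 -0.09]
.7 [-0.14  0.53 -0.14]
JAM before 0.93 13.93 F [-0.02  1.22 -0.19]
False
```

View pics/s4.png

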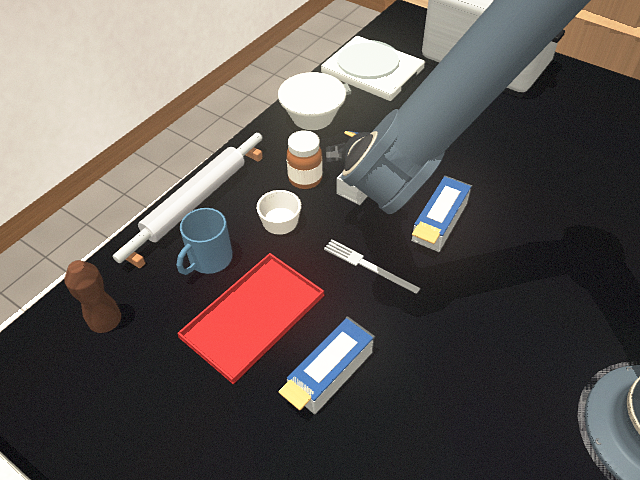

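The stop was a start-up spike: the mean force at 0.7 rad is close to zero, and the tab is up at (350,133). The lid is free, so I'll carry on.

```bash
sed -i 's/until_force=2.6/until_force=5/' h.py
python3 - <<'E'
from h import *
t=TINS["a"];move_l(lidp(t,.85),feed=.08);f=F();print(f.round(2))
ok=np.linalg.norm(f)<1.5 and over(t,.85);print(ok,sense()["time_s"])
if ok:
    t=TINS["b"];q=sense()["position"];q[2]+=.03
    print('b',probe(t,.5),F().round(2))
    p,d=camera("side");cv2.imwrite("pics/s5.png",p[:,:,::-1])
E
```

```text
[-0.05  0.53 -0.31]
over 16.51 F [-0.51  0.09 -0.08]
True 16.9917
hover 18.07 F [ 0.28 -0.85  0.53]
clear 19.52 F [-0.5  -0.13 -0.84]
th0.25 21.01 F [ 0.51 -0.2   0.6 ]
th0.50 21.77 F [0.59 0.3  0.92]
b [0.58512135 0.29507148 0.91786417] [ 0.15 -0.25  0.23]
```

View pics/s5.png

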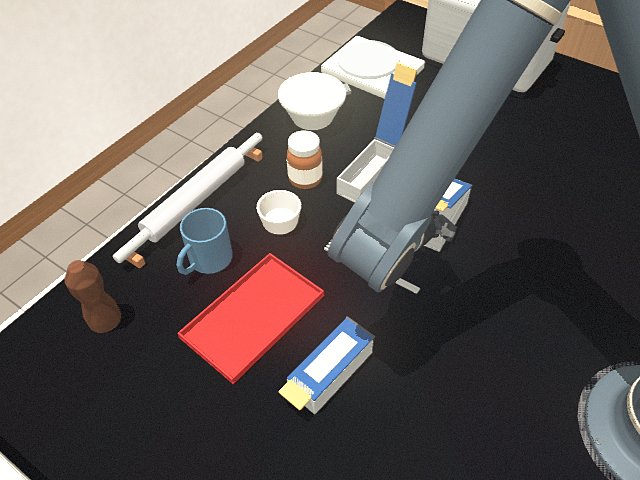

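Tin a is open past upright: its tab is at (404,73). Tin b's tab is rising at (441,205) with almost no force. I'll finish b; if it swings over, c must be the stiff one.

Run:
```python
from h import *
t=TINS["b"];move_l(lidp(t,.75),feed=.08);f=F();print(f.round(2))
ok=np.linalg.norm(f)<1.5 and over(t,.75);print(ok,sense()["time_s"])
if ok:
    q=sense()["position"];move_l(q+[0,.06,.06],feed=.25)
    p,d=camera("side");cv2.imwrite("pics/s6.png",p[:,:,::-1])
    t=TINS["c"];a=t["yaw"]
    for s in(1,-1):
        y=s*np.array([-np.sin(a),np.cos(a),0]);z=np.array([0,0,-1.]);R=np.column_stack([np.cross(y,z),y,z])
        j=inverse_kinematics(W(t,0,.25),R);print(s,None if j is None else np.round(j,2))
    print(np.round(sense()["joint_pos"],2))
```

```text
[-0.26  0.06  0.29]
JAM before 0.97 23.04 F [-0.31 -0.44  0.63]
False 23.0417
```

The stop could be a real jam this time, and a stiff lid may hold itself up with no force at rest. I'll lower the finger and see whether the lid follows.

Run:
```python
from h import *
t=TINS["b"];p=sense()["position"]
print(p.round(4),lidp(t,.75).round(4),lidp(t,.97).round(4))
a,_=camera("side");
move_l(lidp(t,.75),feed=.15);move_l(lidp(t,.45),feed=.15);print(F().round(2));b,_=camera("side")
cv2.imwrite("pics/s6.png",cv2.resize(np.hstack([i[130:270,380:500] for i in(a,b)]),None,fx=3,fy=3)[:,:,::-1]);print(sense()["time_s"])
```

```text
[ 0.4561 -0.116   0.1482] [ 0.4558 -0.1101  0.1418] [ 0.4578 -0.1312  0.1663]
[ 0.05 -0.05  0.33]
24.0333
```

View pics/s6.png

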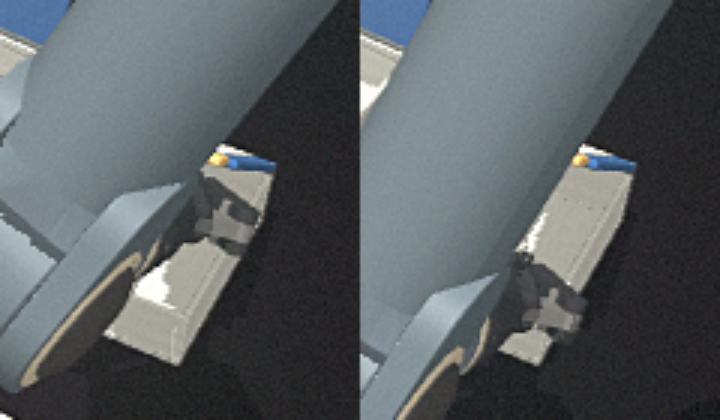

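The tab is at the same pixel in both views while the finger went down, so lid b stays up: **tin b is the stiff one**, and it hasn't tipped. I'll leave b for now and swing c open with the same probe, this time checking that its lid follows the finger.

Run:
```python
from h import *
t=TINS["b"];p=sense()["position"];e=np.array([np.cos(t["yaw"]),np.sin(t["yaw"]),0])
move_l(p-.07*e,feed=.2);move_l(p-.07*e+[0,0,.2],feed=.35)
t=TINS["c"];movep(tip(t,-.17,.3),RT(t));print('c',probe(t,.5))
a,_=camera("side")
move_l(lidp(t,.25),feed=.1);print(F().round(2));b,_=camera("side")
cv2.imwrite("pics/s7.png",np.hstack([i[230:430,230:430] for i in(a,b)])[:,:,::-1]);print(sense()["time_s"])
```

```text
hover 27.47 F [ 0.85 -0.67  0.47]
clear 28.92 F [ 1.23 -0.88 -0.4 ]
th0.25 30.4 F [-0.1   2.19 -0.14]
th0.50 31.17 F [-1.7   1.32 -0.7 ]
c [-1.70110192  1.31543425 -0.70267093]
[-0.52  0.17 -0.19]
31.9833
```

View pics/s7.png

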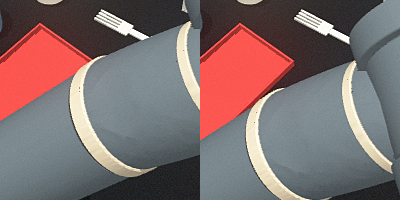

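Those crops are blocked by the arm, and I've used up my picture views, so from here I'll check with numbers. b held its angle, so c must be free. I'll swing it over with the guard on and confirm from depth.

```bash
cat >> h.py <<'E'
def scan(n,t):
    "highest points around tin in its frame, with colour filter blue/brass"
    p,d=camera(n);P=cloud(n,d);h=cv2.cvtColor(p,cv2.COLOR_RGB2HSV);H,S,V=[h[...,i].astype(int) for i in range(3)]
    D=P-[t["x"],t["y"],0];a=t["yaw"];x=D[...,0]*np.cos(a)+D[...,1]*np.sin(a);y=-D[...,0]*np.sin(a)+D[...,1]*np.cos(a)
    m=(d>0)&(H>15)&(H<32)&(S>120)&(V>90)&(abs(x)<.25)&(abs(y)<.05)&(P[...,2]>.03)
    return (m.sum(),np.median(x[m]).round(3),np.median(y[m]).round(3),np.median(P[...,2][m]).round(3)) if m.sum()>8 else None
E
python3 - <<'E'
from h import *
t=TINS["c"];move_l(lidp(t,.5),feed=.12)
ok=over(t,.5);print(ok,sense()["time_s"],sense()["position"].round(3))
if ok:
    q=sense()["position"];move_l([q[0],q[1],max(q[2],.33)],feed=.35)
    for n in("top","side"): print(n,{k:scan(n,TINS[k]) for k in "abc"})
E
```

```text
over 34.86 F [ 0.41  0.8  -0.64]
True 35.3417 [0.457 0.231 0.204]
top {'a': (np.int64(473), np.float64(0.119), np.float64(-0.002), np.float64(0.186)), 'b': (np.int64(364), np.float64(-0.039), np.float64(0.0), np.float64(0.15)), 'c': (np.int64(237), np.float64(0.124), np.float64(-0.001), np.float64(0.195))}
side {'a': (np.int64(295), np.float64(0.12), np.float64(-0.003), np.float64(0.186)), 'b': None, 'c': (np.int64(72), np.float64(0.119), np.float64(-0.017), np.float64(0.182))}
```

Both free lids rest at their stop: tab about 50 mm past the hinge at z about 0.19. Tin b is holding at about 0.75 rad. Now to push b shut.

```bash
cat >> h.py <<'E'
def down(yaw):
    best=None
    for s in(1,-1):
        y=s*np.array([-np.sin(yaw),np.cos(yaw),0]);z=np.array([0,0,-1.]);yield np.column_stack([np.cross(y,z),y,z])
def pick(pos,yaw):
    j0=np.array(sense()["joint_pos"]);c=[(np.abs(np.array(j)-j0).max(),i,R) for i,R in enumerate(down(yaw)) if (j:=inverse_kinematics(pos,R)) is not None]
    return min(c)[2]
E
python3 - <<'E'
from h import *
t=TINS["b"];R=pick(W(t,-.045,.33),t["yaw"]);movep(W(t,-.045,.33),R)
move_l(W(t,-.045,.21),feed=.3);say('above')
for i in range(4):
    r=move_l(W(t,-.045,.0745),feed=.07,until_force=7);z=sense()["position"][2];say(f'{r} tipz {z-.025:.4f}')
    if z-.025<.054: break
print('push',F(6).round(2))
move_l(W(t,-.045,.12),feed=.25);move_l(W(t,-.0,.28),feed=.35)
print(sense()["time_s"])
# remeasure b with wrist camera
s=sense();T=np.eye(4);T[:3,:3]=s["tcp_rot"];T[:3,3]=s["position"];p,d=camera("wrist");c=camera_params("wrist");M=T@c["tool_from_camera"];K=c["K"]
v,u=np.indices(d.shape);P=np.stack([(u-K[0,2])/K[0,0]*d,(v-K[1,2])/K[1,1]*d,d],-1)@M[:3,:3].T+M[:3,3]
cv2.imwrite("pics/w.png",p[:,:,::-1]);h=cv2.cvtColor(p,cv2.COLOR_RGB2HSV);H,S,V=[h[...,i].astype(int) for i in range(3)]
for nm,m in(("blue",(H>98)&(H<128)&(S>110)&(V>60)),("tab",(H>15)&(H<32)&(S>120)&(V>90))):
    m=m&(d>0)&(abs(P[...,2]-.05)<.02)&(np.hypot(P[...,0]-t["x"],P[...,1]-t["y"])<.14);q=P[m]
    if len(q)>30: print(nm,len(q),cv2.minAreaRect((q[:,:2]*1000).astype('float32')),np.percentile(q[:,2],[5,50,95]).round(4))
print('top',scan("top",t))
E
```

```text
above 38.27 F [ 0.82 -0.17  0.31]
True tipz 0.1555 39.01 F [ 0.49 -0.3  -0.14]
True tipz 0.1528 39.37 F [0.1  1.06 1.56]
True tipz 0.1508 39.67 F [1.01 1.22 0.81]
True tipz 0.0500 41.08 F [-1.08  0.61  6.19]
push [-0.9   0.73  6.35]
42.1333
blue 4306 ((463.0391540527344, -183.4231719970703), (55.95112228393555, 137.4575653076172), 5.577642440795898) [0.0491 0.0504 0.0516]
tab 1386 ((455.70001220703125, -103.2998046875), (43.956912994384766, 25.29656982421875), 5.529434680938721) [0.0488 0.0502 0.0515]
top (np.int64(416), np.float64(-0.081), np.float64(0.0), np.float64(0.049))
```

b is shut: the tab and lid are flat at z = 0.050, and it moved only about 1 mm. Next: grasp, carry and set down.

Run:
```python
from h import *
t=dict(x=.463,y=-.1830,yaw=np.radians(-84.4));R=pick(W(t,0,.2),t["yaw"])
command_gripper(.085);movep(W(t,0,.14),R);move_l(W(t,0,.033),feed=.15,until_force=10);print(sense()["position"].round(4))
command_gripper(.03,50);s=sense();print('gap',s["finger_gap"],s["gripper_force"],s["time_s"])
if s["finger_gap"]>.045:
    move_l(W(t,0,.22),feed=.2);say('lift');print(sense()["finger_gap"])
    yaw=np.radians(-95.5);D=dict(x=TRAY[0],y=TRAY[1],yaw=yaw)
    a=R[:,1]@[-np.sin(yaw),np.cos(yaw),0];R2=[r for r in down(yaw) if r[:,1]@R[:,1]>0][0]
    movep(W(D,0,.22),R2);sleep(.2);say('over tray')
    print({k:scan("top",TINS[k]) for k in "ac"},scan("side",TINS["c"]))
    move_l(W(D,0,.065),feed=.15)
    print('touch',move_l(W(D,0,.030),feed=.03,until_force=4),sense()["position"].round(4));say('down')
```

```text
[ 0.4639 -0.1834  0.034 ]
gap 0.0553531904971854 53.835976123809814 44.875
lift 45.96 F [-0.27  0.56 -6.96]
0.05513957714664264
over tray 47.65 F [-0.12 -0.29 -5.91]
{'a': (np.int64(474), np.float64(0.119), np.float64(-0.002), np.float64(0.186)), 'c': (np.int64(239), np.float64(0.124), np.float64(-0.001), np.float64(0.195))} (np.int64(319), np.float64(0.121), np.float64(0.0), np.float64(0.187))
touch True [0.6253 0.186  0.038 ]
down 49.83 F [-1.03 -0.16  4.98]
```

Contact came at TCP z = 0.038, which is the grasp height plus the 4 mm tray floor, so the tin is flat on the tray. Release, retreat and check.

Run:
```python
from h import *
command_gripper(.072);p=sense()["position"];move_l(p+[0,0,.15],feed=.15);move_l(p+[-.05,-.15,.3],feed=.3)
movep([.45,-.45,.38],sense()["tcp_rot"]);sleep(.3)
p,d=camera("top");P=cloud("top",d);h=cv2.cvtColor(p,cv2.COLOR_RGB2HSV);H,S,V=[h[...,i].astype(int) for i in range(3)]
m=(H>98)&(H<128)&(S>110)&(V>60)&(d>0)&(abs(P[...,2]-.053)<.02)&(np.hypot(P[...,0]-TRAY[0],P[...,1]-TRAY[1])<.13);q=P[m]
N,L,st,_=cv2.connectedComponentsWithStats(m.astype('uint8'));q=P[L==1+st[1:,4].argmax()]
print(cv2.minAreaRect((q[:,:2]*1000).astype('float32')),np.percentile(q[:,2],[5,50,95]).round(4))
D=dict(x=TRAY[0],y=TRAY[1],yaw=np.radians(-95.5));print('tab',scan("top",D))
print({k:scan("top",TINS[k]) for k in "ac"})
p0=np.load("top_p.npy")
for n,(u,v) in dict(ram=(312,186),fork=(333,300),jar=(377,155),mug=(226,167)).items():
    w=slice(v-40,v+40),slice(u-38,u+38);print(n,np.abs(p[w].astype(int)-p0[w]).mean().round(1))
print(sense()["time_s"])
```

```text
((623.1945190429688, 185.28811645507812), (135.17247009277344, 53.388145446777344), 84.29336547851562) [0.0502 0.0527 0.0553]
tab (np.int64(352), np.float64(-0.08), np.float64(-0.002), np.float64(0.053))
{'a': (np.int64(475), np.float64(0.119), np.float64(-0.002), np.float64(0.187)), 'c': (np.int64(236), np.float64(0.124), np.float64(-0.001), np.float64(0.195))}
ram 6.5
fork 4.9
jar 4.7
mug 4.3
54.4917
```

All checks pass: b is shut and flat in the middle of the tray, both free lids are past upright, and the other things haven't moved. Handing in.

```bash
python3 -c "
from rig import *
print(finish_job())"
```

```text
the job is handed in; nothing more can be done
None
```

I handed the job in at about 54 s: the stiff tin was the near right one (my tin b), and it now sits shut and flat in the middle of the reject tray, while the other two stand in place with their lids swung past upright; on my first approach the gripper pressed on something, probably the ramekin, with about 13–15 N, but camera checks showed nothing on the counter had moved.

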